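# Tighten the ratchet clamp on the beech block

## Task

Two identical small clamps are fixed to the bench; one has a beech block lying under its pad, the other is empty. Tighten the clamp that holds the block: turn its black knob clockwise (seen from above) until the pad is down on the block and the ratchet slips, let it slip one or two clicks (a click is 15 degrees) and no further, then let go. Leave the empty clamp's knob alone and the block lying in its place.

Things in the scene. Friction and masses are not known exactly. Their poses are not given: they have to be found in the camera images.
- clamp_knob (a point): Middle of the fluted round black knob of the clamp that has the block in it: on its upright axis, 111 mm above the bench, the height to grip at. The knob is 37 mm across, 36 mm tall (90 to 126 mm above the bench); grip it across at any yaw, with 20 N or more. Below it a steel collar, 44 mm across, has its top at 84 mm. The point does not turn with the knob; its x points to the frame's column.
- block_center (a point): Centre of the beech block, 26 x 70 x 22 mm, lying loose on the base of that clamp's grey C-shaped frame (base 112 x 84 mm, fixed to the bench; top of frame 75 mm above the bench), under the knob, its underside 12 mm above the bench; its two ends show beside the frame.
- spare_mark (a point): Outer end of the white line on top of the knob of the other, empty clamp (same shape and size): 17.5 mm out from that knob's axis, 126 mm above the bench. It turns with that knob, which must be left as it is.
- clamp_screw (a joint): Angle of the clamp's screw and collar, rad, growing clockwise seen from above; starts between 0.05 and 0.75. The pad sinks 4 mm per rad; at 1.0 it is firmly on the block, the screw stops and the collar's pointer faces the white line on the frame's front. Takes about 0.03 N m and stays where left; turning the knob back loosens it.
- clamp_ratchet (a joint): Angle by which the knob has slipped on the screw, rad, growing clockwise; 0 at the start. The knob carries the screw along until that is tight, then slips on it at about 0.13 N m. One click is 0.26 rad (15 degrees) of slip; clicks are not felt one by one, the torque stays even.
Not all that is in view belongs to the job. What is shaped like the part that bears block_center but purple is not meant. What is shaped like the part that bears clamp_knob but pink is not meant.

How it is judged (in metres and radians):
On the way:
1. the screw of the clamp with the block is turned fully down onto it (value of joint clamp_screw above 0.96 rad), for 0.1 s.
At the end, for the whole second after the job is handed in: The clamp's screw is fully down (within 0.06 rad of its end), the knob has slipped on its ratchet by 0.15 to 0.67 rad (one or two clicks) and stands still, released, and the block lies under the knob to within 15 mm (value of joint clamp_screw above 0.94 rad and value of joint clamp_ratchet between 0.15 and 0.67 rad and velocity of joint clamp_ratchet below 0.05 rad/s and horizontal distance between block_center and clamp_knob below 0.015 m); the robot touches nothing.
It fails at once if the knob is driven on past its two clicks (more than 0.67 rad of slip) (value of joint clamp_ratchet above 0.67 rad).
It fails at once if the knob of the empty clamp is turned (its mark moves by more than 6 mm) (distance of spare_mark from where it was at the start of the episode above 0.006 m).
It also fails if it takes over 29 s, if anything falls off the work surface, if the arm or the gripper's body presses on something with over 40 N, if the wrist force passes 120 N, or if a joint passes its speed limit or range.

## Robot

A 6-joint arm with a two-finger parallel gripper is mounted at the origin on a cart in front of the work surface, level with it; the furniture and walls round the work are solid. World frame = base frame: x ahead of the robot, y to its left, z up, the work surface at z = 0. Lengths are in mm, angles in rad, forces in N, time in s.
With the tool pointing down it reaches from about 250 to 775 mm from the base axis. Payload 4 kg.
Tool frame: the origin (TCP) lies between the finger pads; the fingertips stand 11 mm ahead of it and the grasp point (between the pads) lies 8 mm behind it; z points along the fingers, y is the direction in which the jaws open and shut (so a half turn about z gives the same grasp; the last joint's range is limited). The gripper opens to 94 mm and grips with 3 to 60 N. Pads are 16 mm wide; open, the fingers measure 119 mm over their backs; the gripper's body (75 mm by 177 mm) begins 78 mm behind the grasp point.
Start: joints at [1.086, 0.087, 1.371, -0, 1.684, -0.103], TCP at [204.936, 510.412, 216.506] pointing down, gripper open.
Joint ranges: [-3.1, 3.1], [-0.76, 2.03], [0.27, 2.55], [-1.08, 4.22], [0.17, 2.65], [-2.57, 2.57]. Speed limits (rad/s): [2.79, 2.79, 3.14, 3.14, 3.14, 3.14].

## Interface

Orientations are given as [roll, pitch, yaw] about the fixed x, y, z axes, in that order (R = Rz(yaw) Ry(pitch) Rx(roll)).
In Python, from bench import manip, viewer, finish_job gives the robot as it stands. The module is installed in compiled form; this text tells all that it offers.
- The arm moves only by the tool servo_tool, never from a script. Its arguments are lists of equal length, an entry for each row: "linear": the shift along the tool's x, y, z in cm, a list of three; "spin": the turn about the tool's z in rad. A call has 1 to 5 rows; each row is the pose to reach, as a shift and turn from the pose commanded when the call began, along the tool's axes at that moment; what a row does not reach only later rows make up. A row lasts 1/10 s, in which the tool goes at most 50 mm and 8.59 degrees, less where a joint would pass 70% of its speed; a pose out of reach is approached as far as the arm can. A call with a gripper value outside its range is refused whole. "jaw" is the finger opening in cm, from 0 to 9.4, set as the call begins (left out, the last holds). The fingers move at their own pace and stop on an object; "squeeze" is the grip in N (left out, the last holds). Time passes only in rows, so rows that repeat a pose let the fingers close. It gives the time, the measured TCP pose, the force and the opening at its end, in the units of the state.
- manip.state(): the state, without advancing time (a new reading comes with each control period).
- viewer.camera(name): name is "scene" or "top" or "wrist"; returns a dict with "color" (480x640x3 uint8, blue, green, red), "mtx" (3x3 intrinsics, pixels), "rvec" (rotation vector, rad) and "tvec" (3), from world to camera coordinates, as OpenCV has them; the wrist camera has in their place "mount" (4x4, takes a point from camera to tool coordinates, whose origin is the TCP and whose axes are the flange's). Camera axes: x right, y down, z forward; pixel columns grow to the right and rows downward; lengths in mm; the calibration is good to about 2 mm. A picture is of the moment at which its call begins: read the wrist's pose just before it. There is no depth.
- finish_job(): hands the job in, once; it reports no verdict.
Trained networks look in a picture, given as the dict that the camera call returned (one of the last four; its "shot" number tells which), for a name from the list of things; names that differ only in an ending like _2 or _b are one class to them, and where a whole thing is asked for, a point or a joint stands for the part that bears it (a point fixed in the world has none). Each returns a list of dicts, best first, with "conf" (0 to 1); they miss things now and then, are a little off and sometimes report something else, mostly with a low value. They report only what shows in the picture. A call takes as long as a camera call. They do not tell look-alikes from the thing itself.
- viewer.masks_of(label, picture): "pixels" (480x640 bool, what is visible of it) and "extent" ([centre column, centre row, width, height] as shares, 0 to 1, of the picture: columns of its width, rows of its height, round what is visible of it).
- viewer.pinpoint(label, picture): "location" ([row, column] as shares, 0 to 1, of the picture: columns of its width, rows of its height: a listed point, or the origin of a listed thing).
The state is a dict: "t": time; "q": joint angles; "dq": joint speeds; "joint_torque": joint torques, N m; "eef_pos": TCP position; "orientation": TCP orientation; "ft_force": force on the tool from outside, world axes, zero at the start; "wrist_torque": the same for the moment, N m; "grip_width": finger opening in mm.
Only numpy, scipy, OpenCV 4.12 (cv2) and the standard library are available. Lean on these libraries where they do the work, as an engineer would, in place of code of your own. Each camera call takes 0.05 s, during which the arm holds its last target.

## Working session

There is one attempt and no reset: what is moved stays moved. The work goes in short steps, Python scripts to look and compute and a tool call to move; the robot and the scene stay as the last step left them, time stands still between calls to the robot, and variables do not carry over. Pictures are saved under pics/ and viewed, and the job is handed in when it is done.

Besides the shell and the picture viewer there is one more tool, called as name(argument=value, ...) on one line, values as JSON. servo_tool: Moves the arm, as the interface text tells. Its arguments: {"type":"object","properties":{"linear":{"type":"array","items":{"type":"array","items":{"type":"number"}}},"spin":{"type":"array","items":{"type":"number"}},"jaw":{"type":"number"},"squeeze":{"type":"number"}},"required":["linear","spin"]}

```bash
mkdir -p pics; cat > h.py <<'E'
import numpy as np,cv2
from bench import manip,viewer,finish_job
def shot(n,f):
    s=manip.state();p=viewer.camera(n);cv2.imwrite('pics/'+f,p['color']);return s,p
def ray(p,uv):
    R=cv2.Rodrigues(np.array(p['rvec'],float))[0];t=np.array(p['tvec'],float).ravel()
    n=cv2.undistortPoints(np.array([[uv]],float),np.array(p['mtx']),None).ravel()
    return -R.T@t,R.T@np.array([n[0],n[1],1])
def atz(p,uv,z):
    o,d=ray(p,uv);return o+d*(z-o[2])/d[2]
E
python3 - <<'E'
from h import *
for n in('scene','top'):
    s,p=shot(n,n+'0.png')
    for l,z in(('clamp_knob',111),('block_center',23),('spare_mark',126)):
        for d in viewer.pinpoint(l,p):
            uv=(d['location'][1]*640,d['location'][0]*480)
            print(n,l,round(d['conf'],2),np.round(uv),np.round(atz(p,uv,z)))
print(manip.state())
E
```

```text
scene clamp_knob 0.79 [330. 169.] [555. 349. 111.]
scene clamp_knob 0.59 [222. 197.] [362. 391. 111.]
scene block_center 0.71 [330. 202.] [558. 351.  23.]
scene block_center 0.71 [379. 254.] [560. 197.  23.]
scene spare_mark 0.88 [436. 297.] [525.  26. 126.]
top clamp_knob 0.9 [254. 176.] [553. 347. 111.]
top clamp_knob 0.85 [228. 295.] [360. 387. 111.]
top block_center 0.87 [257. 180.] [559. 354.  23.]
top block_center 0.62 [343. 178.] [565. 202.  23.]
top spare_mark 0.82 [453. 193.] [526.  29. 126.]
{'t': 0.4, 'q': array([ 1.08594569e+00,  8.73160050e-02,  1.37091019e+00,  1.53694473e-05,
        1.68359788e+00, -1.03124410e-01]), 'dq': array([ 0.00255735,  0.00046932, -0.00393696,  0.00051726,  0.00059032,
        0.00029866]), 'joint_torque': array([-4.18035934e-04, -3.39508939e+01, -3.02111077e+01,  7.19448435e-02,
        2.58283404e-02, -4.76614503e-05]), 'eef_pos': array([204.87419807, 510.35971097, 216.33565223]), 'orientation': array([-3.14136403e+00, -3.90141830e-05,  2.75986815e+00]), 'ft_force': array([0.25848349, 0.12176838, 0.07011379]), 'wrist_torque': array([ 0.00531264, -0.03613634, -0.00103853]), 'grip_width': 93.88015206297396}
```

View pics/scene0.png

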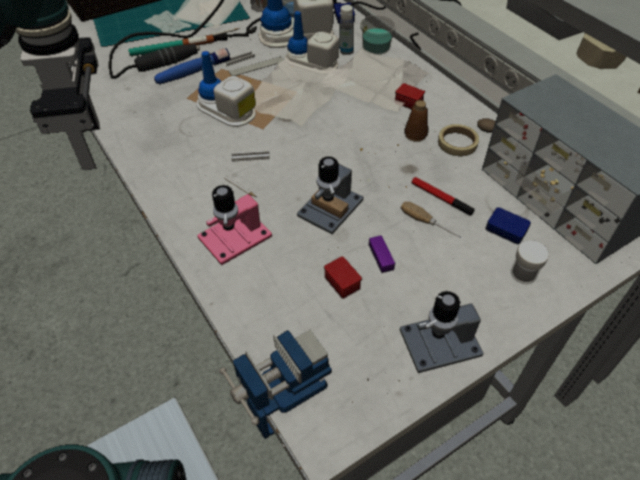

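View pics/top0.png

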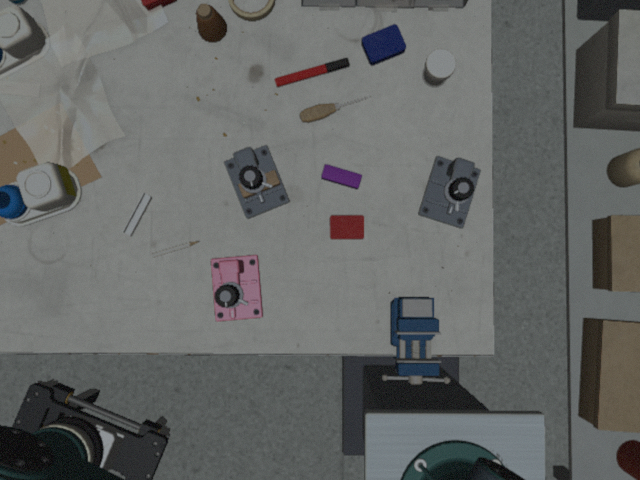

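The clamp with the block is the grey one with its knob near pixel (251,176) in the top view, at about world (554,348). The empty grey clamp is at (460,187), and the pink look-alike is at (228,295). I'll move above the first one.

servo_tool(linear=[[-5,-0.3,0],[-10,-0.6,0],[-15,-0.9,0],[-20,-1.1,0],[-25,-1.4,0]], spin=[0,0,0,0,0], jaw=7)

```text
t: 0.9
eef_pos: [433.0, 403.5, 216.6]
orientation: [3.141, 0.0, 2.76]
ft_force: [-0.2, 0.3, 0.1]
grip_width: 70.5
```

servo_tool(linear=[[-4.5,-0.2,0],[-9,-0.5,0],[-13.4,-0.7,0],[-13.4,-0.7,0],[-13.4,-0.7,0]], spin=[0,0,0,0,0])

```text
t: 1.4
eef_pos: [553.5, 347.4, 215.7]
orientation: [-3.141, -0.002, 2.758]
ft_force: [-0.3, -0.4, -0.1]
grip_width: 69.9
```

```bash
python3 - <<'E'
from h import *
from scipy.spatial.transform import Rotation as Ro
s,p=shot('wrist','w1.png')
R=Ro.from_euler('xyz',s['orientation']).as_matrix();T=np.eye(4);T[:3,:3]=R;T[:3,3]=s['eef_pos']
M=T@np.array(p['mount'])
print(s['t'],s['eef_pos'],s['orientation'],s['q'],s['wrist_torque'],s['grip_width'])
print(np.array(p['mount']).round(2))
for l,z in(('clamp_knob',111),('block_center',23)):
    for d in viewer.pinpoint(l,p):
        uv=(d['location'][1]*640,d['location'][0]*480)
        n=cv2.undistortPoints(np.array([[uv]],float),np.array(p['mtx']),None).ravel()
        r=M[:3,:3]@[n[0],n[1],1];o=M[:3,3]
        print(l,round(d['conf'],2),np.round(uv),np.round(o+r*(z-o[2])/r[2],1))
E
```

```text
1.4 [553.51158339 347.42304228 215.6930356 ] [-3.14090982e+00 -1.53924338e-03  2.75803171e+00] [ 4.73426209e-01  3.22334061e-01  1.09506187e+00  7.25094898e-04
  1.72572059e+00 -7.13698358e-01] [-0.01199444  0.02309894 -0.0323533 ] 69.88752920645858
[[  -0.     -0.97   -0.24   68.72]
 [   1.     -0.     -0.      0.62]
 [   0.     -0.24    0.97 -168.37]
 [   0.      0.      0.      1.  ]]
clamp_knob 0.95 [322. 240.] [551.8 353.  111. ]
block_center 0.91 [189. 289.] [569.4 210.7  23. ]
```

View pics/w1.png

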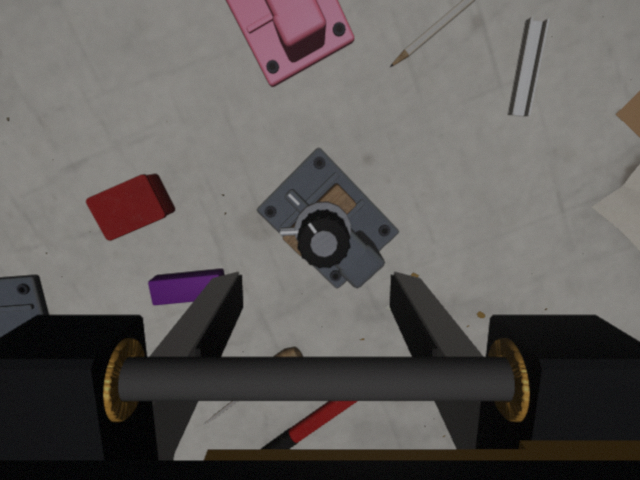

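```bash
python3 - <<'E'
import cv2
a=cv2.imread('pics/w1.png')[140:300,240:410]
cv2.imwrite('pics/w1z.png',cv2.resize(a,None,fx=3.7,fy=3.7,interpolation=cv2.INTER_CUBIC))
E
```

```text
(no output)
```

View pics/w1z.png

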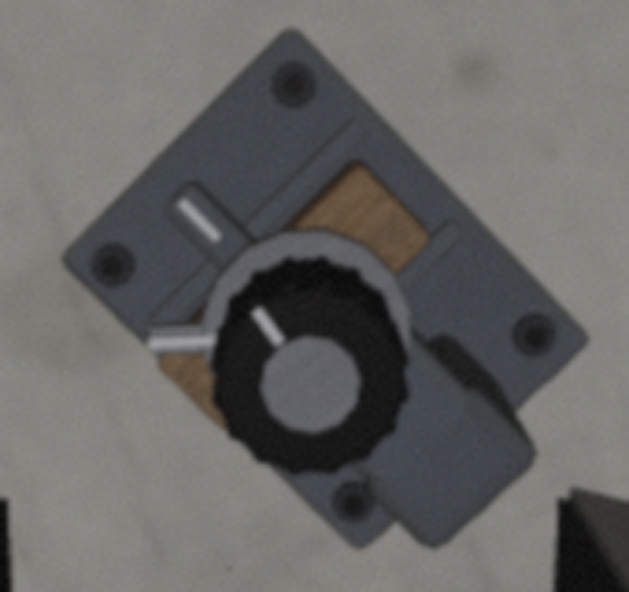

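```bash
python3 - <<'E'
from h import *
from scipy.spatial.transform import Rotation as Ro
s=manip.state();p=viewer.camera('wrist')
print(s['t'],s['eef_pos'],s['orientation'],s['wrist_torque'])
R=Ro.from_euler('xyz',s['orientation']).as_matrix();T=np.eye(4);T[:3,:3]=R;T[:3,3]=s['eef_pos']
M=T@np.array(p['mount'])
def f(z0,z):
    uv=(240+z0[0]/3.7,140+z0[1]/3.7)
    n=cv2.undistortPoints(np.array([[uv]],float),np.array(p['mtx']),None).ravel()
    r=M[:3,:3]@[n[0],n[1],1];o=M[:3,3];return (o+r*(z-o[2])/r[2])[:2]
k=f((309,384),126);c=f((308,331),84);print('knob',k,'collar',c)
for zz in(78,84): 
  tip=f((150,343),zz)-k
  fr=(f((292,84),12)+f((112,264),12)-f((535,334),12)-f((353,500),12))
  a=lambda v:np.arctan2(v[1],v[0])
  print(a(tip),a(fr),(a(tip)-a(fr)))
for d in viewer.pinpoint('clamp_knob',p): print(d, f(((d['location'][1]*640-240)*3.7,(d['location'][0]*480-140)*3.7),111))
p=viewer.camera('top')
for u in [(251,176),(252,178)]: print(atz(p,u,126))
for d in viewer.pinpoint('clamp_knob',p): print(d,atz(p,(d['location'][1]*640,d['location'][0]*480),111))
cv2.imwrite('pics/t1.png',p['color'])
E
```

```text
1.55 [551.92856275 348.99037957 216.91509657] [ 3.14101179e+00 -2.28665091e-04  2.76151711e+00] [-0.01678083  0.02343319  0.06733166]
knob [550.32251945 355.72351578] collar [549.70688721 356.59225599]
-1.8610459276595324 -2.7432046541527377 0.8821587264932054
-1.9001468638546544 -2.7432046541527377 0.8430577902980834
{'location': [0.5025, 0.5006], 'conf': 0.56} [551.33728343 353.2497184 ]
[550.3897661  350.48286311 126.        ]
[547.19981756 348.85244669 126.        ]
{'location': [0.364, 0.3956], 'conf': 0.59} [554.83112585 349.00484975 111.        ]
```

servo_tool(linear=[[0.1,0.2,3],[0.1,0.2,6],[0.1,0.2,6.6],[0.1,0.2,6.6],[0.1,0.2,6.6]], spin=[0,0,0,0,0])

```text
t: 2.25
eef_pos: [553.4, 350.8, 152.3]
orientation: [3.14, 0.002, 2.76]
ft_force: [-0.2, -0.0, 0.7]
grip_width: 70.3
```

```bash
python3 - <<'E'
from h import *
from scipy.spatial.transform import Rotation as Ro
manip.state();viewer.camera('top');s,p=shot('wrist','w2.png')
R=Ro.from_euler('xyz',s['orientation']).as_matrix();T=np.eye(4);T[:3,:3]=R;T[:3,3]=s['eef_pos']
M=T@np.array(p['mount'])
print(s['t'],s['eef_pos'],s['orientation'],s['wrist_torque'],s['grip_width'])
K=np.array(p['mtx']);print(K)
for d in viewer.pinpoint('clamp_knob',p):
    uv=(d['location'][1]*640,d['location'][0]*480)
    n=cv2.undistortPoints(np.array([[uv]],float),K,None).ravel()
    r=M[:3,:3]@[n[0],n[1],1];o=M[:3,3];w=o+r*(111-o[2])/r[2]
    print(d,w,R.T@(w-s['eef_pos']))
# project vertical axis under TCP
for z in(84,111,126):
    c=np.linalg.inv(M)@np.r_[s['eef_pos'][:2],z,1];u=K@c[:3];print(z,u[:2]/u[2], K[0,0]/c[2])
E
```

```text
2.3 [553.74304585 350.84667575 152.876564  ] [3.13874514e+00 2.39193167e-03 2.76001260e+00] [-0.04276797  0.00064834  0.03097327] 70.1349282475805
[[399.66190249   0.         315.98011329]
 [  0.         399.66190249 240.80500867]
 [  0.           0.           1.        ]]
{'location': [0.5554, 0.4939], 'conf': 0.81} [551.05889719 352.73443619 111.        ] [ 3.29423247  0.63321987 41.87077705]
84 [314.74647889 258.41778705] 1.619927811545734
111 [314.73460065 272.12932735] 1.8126279060042583
126 [314.72669412 281.25616148] 1.9408951728384005
```

View pics/w2.png

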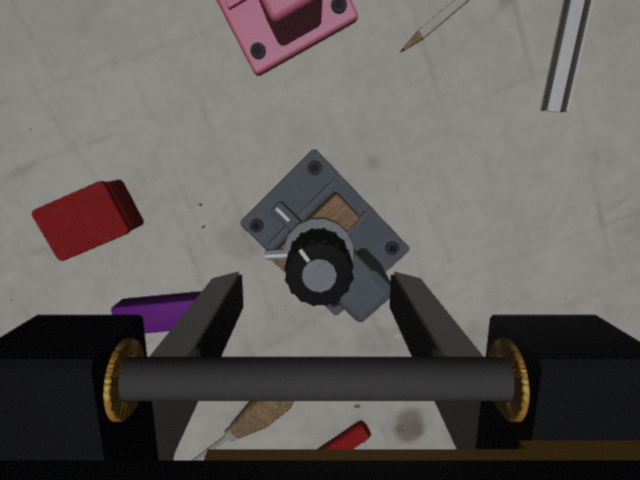

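servo_tool(linear=[[0.2,0.1,0],[0.2,0.1,2],[0.2,0.1,4],[0.2,0.1,4.75],[0.2,0.1,4.75]], spin=[0,0,0,0,0])

```text
t: 2.9
eef_pos: [550.7, 351.6, 101.7]
orientation: [-3.14, -0.002, 2.76]
ft_force: [0.2, 0.4, 0.3]
grip_width: 70.1
```

servo_tool(linear=[[0,0,0],[0,0,0],[0,0,0],[0,0,0],[0,0,0]], spin=[0,0,0,0,0], jaw=3, squeeze=30)

```text
t: 3.4
eef_pos: [552.1, 353.0, 103.8]
orientation: [3.138, 0.001, 2.76]
ft_force: [-0.0, 0.6, -0.8]
grip_width: 34.3
```

```bash
cat > m.py <<'E'
from h import *
import sys
W=[];F=[];Y=[];P=[]
for i in range(4):
    p=viewer.camera('wrist');s=manip.state();W.append(s['wrist_torque']);F.append(s['ft_force']);Y.append(s['orientation'][2]);P.append(s['eef_pos'])
cv2.imwrite('pics/'+sys.argv[1],p['color'])
print(s['t'],'F',np.mean(F,0).round(2),'M',np.mean(W,0).round(3),np.std(W,0).round(3),'yaw',np.mean(Y).round(4),'P',np.mean(P,0).round(1),s['grip_width'],s['q'][5])
E
python3 m.py w3.png
```

```text
3.6 F [1.74 3.12 0.47] M [ 0.528 -0.265 -0.026] [0.051 0.03  0.014] yaw 2.7601 P [552.1 353.  103.7] 34.27461275469031 -0.7076026936970438
```

View pics/w3.png

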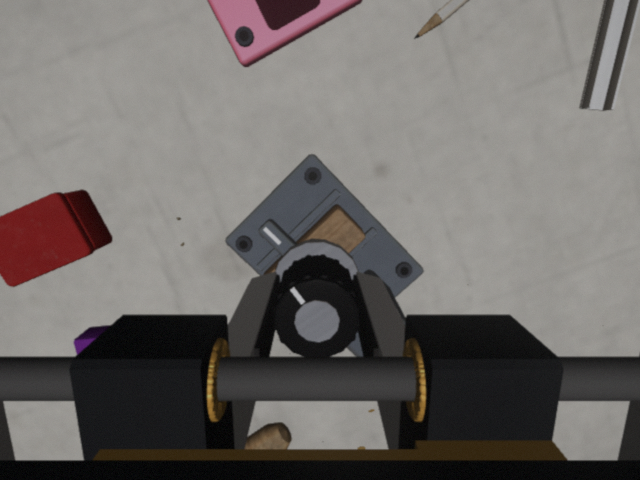

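Gripped at 34.3 mm with only about 3.5 N of side force. The view shows the knob centred between the fingers. I estimate 0.84 to 0.88 rad of turning until the screw is tight, so I'll turn 0.6 rad first.

servo_tool(linear=[[0,0,0],[0,0,0],[0,0,0],[0,0,0],[0,0,0]], spin=[0.12,0.24,0.36,0.48,0.6])

```text
t: 4.1
eef_pos: [552.0, 352.9, 103.7]
orientation: [3.139, -0.001, 2.155]
ft_force: [1.7, 4.2, 0.5]
grip_width: 34.8
```

```bash
python3 m.py w4.png
```

```text
4.3 F [2.24 4.43 1.44] M [ 0.761 -0.329 -0.032] [0.062 0.016 0.032] yaw 2.1594 P [552.  352.9 103.7] 34.46229535715951 -0.11005185994676456
```

View pics/w4.png

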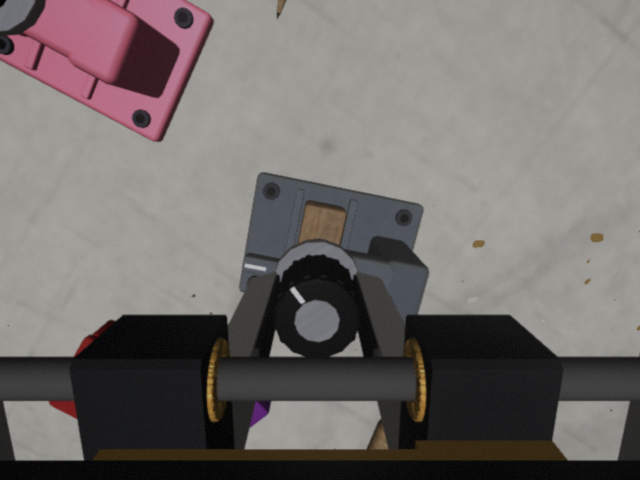

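servo_tool(linear=[[0,0,0],[0,0,0]], spin=[0.08,0.15])

```text
t: 4.5
eef_pos: [552.0, 352.9, 103.7]
orientation: [3.139, -0.001, 2.01]
ft_force: [2.3, 5.3, 1.4]
grip_width: 34.3
```

```bash
python3 m.py w5.png
```

```text
4.7 F [1.96 4.63 2.21] M [ 0.823 -0.341 -0.011] [0.017 0.02  0.023] yaw 2.0108 P [552.  352.9 103.7] 34.4250261533797 0.04010099077905756
```

servo_tool(linear=[[0,0,0],[0,0,0]], spin=[0.08,0.15])

```text
t: 4.9
eef_pos: [552.0, 352.9, 103.8]
orientation: [3.139, -0.002, 1.86]
ft_force: [1.5, 4.9, 1.5]
grip_width: 34.7
```

```bash
python3 m.py w6.png
```

```text
5.1 F [2.43 4.82 1.71] M [ 0.804 -0.333  0.018] [0.034 0.038 0.032] yaw 1.861 P [552.  352.9 103.7] 34.80955630483085 0.18999738826406962
```

servo_tool(linear=[[0,0,0],[0,0,0]], spin=[0.08,0.15])

```text
t: 5.3
eef_pos: [551.9, 352.9, 103.7]
orientation: [3.14, -0.002, 1.71]
ft_force: [1.6, 5.0, 2.3]
grip_width: 34.3
```

```bash
python3 m.py w7.png
```

```text
5.5 F [2.44 4.33 1.81] M [ 0.83  -0.331  0.011] [0.017 0.009 0.027] yaw 1.711 P [552.  352.9 103.7] 34.46089615122945 0.3399831694207602
```

```bash
python3 - <<'E'
from h import *
s,p=shot('scene','s2.png');s,q=shot('top','t2.png')
a=cv2.imread('pics/w7.png')[160:400,220:460]
b=p['color'][130:240,280:390];c=q['color'][130:220,210:300]
r=lambda i:cv2.resize(i,(400,400),interpolation=cv2.INTER_CUBIC)
cv2.imwrite('pics/c2.png',np.hstack([r(a),r(b)]));
E
```

```text
(no output)
```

View pics/c2.png

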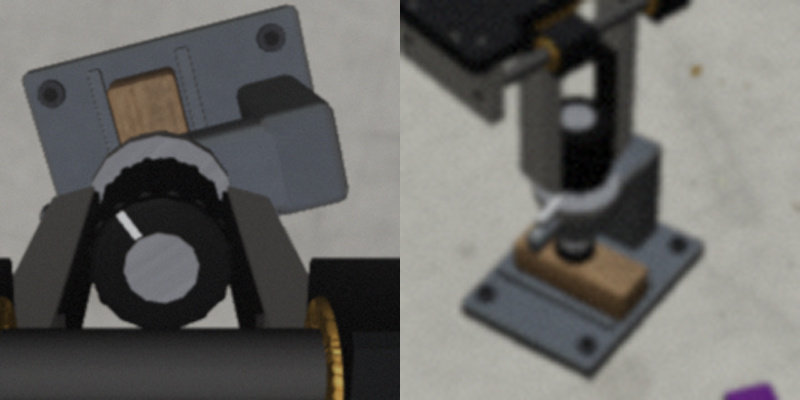

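View pics/w7.png

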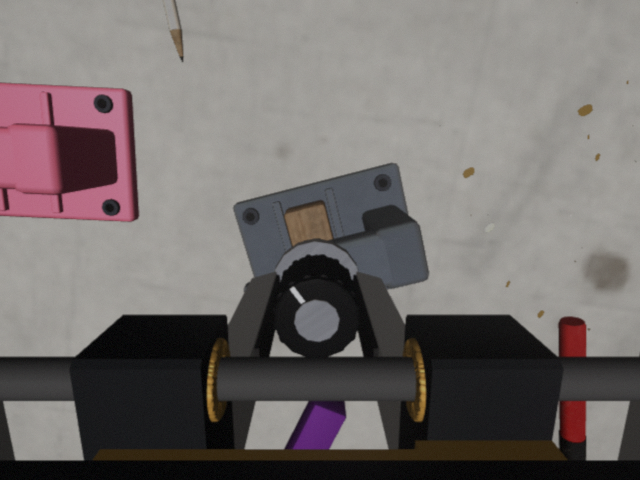

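```bash
python3 - <<'E'
from h import *
p=viewer.camera('scene')
K=np.array(p['mtx'])
x0,y0,sc=305,160,10
b=cv2.resize(p['color'][y0:y0+58,x0:x0+75],None,fx=sc,fy=sc,interpolation=cv2.INTER_CUBIC)
cv2.imwrite('pics/c3a.png',b)
pr=lambda X:((cv2.projectPoints(np.array([X],float),np.array(p['rvec'],float),np.array(p['tvec'],float),K,None)[0].ravel()-[x0,y0])*sc).round().astype(int).tolist()
ax=np.array([552,352]);fa=-2.743
for z,r in((80,22),(80,33),(84,22)):
    for da in(0,.1,.2,.3,.84): 
        a=fa+da;u=pr([ax[0]+r*np.cos(a),ax[1]+r*np.sin(a),z]);print(z,r,da,u)
        cv2.circle(b,u,3,(0,0,255) if da==0 else (0,255,255),-1)
cv2.imwrite('pics/c3.png',b);print(manip.state()['t'])
E
```

```text
80 22 0 [157, 284]
80 22 0.1 [167, 289]
80 22 0.2 [178, 292]
80 22 0.3 [190, 295]
80 22 0.84 [254, 297]
80 33 0 [122, 320]
80 33 0.1 [138, 326]
80 33 0.2 [155, 332]
80 33 0.3 [172, 337]
80 33 0.84 [270, 339]
84 22 0 [157, 268]
84 22 0.1 [167, 273]
84 22 0.2 [178, 277]
84 22 0.3 [190, 279]
84 22 0.84 [255, 281]
5.65
```

View pics/c3.png

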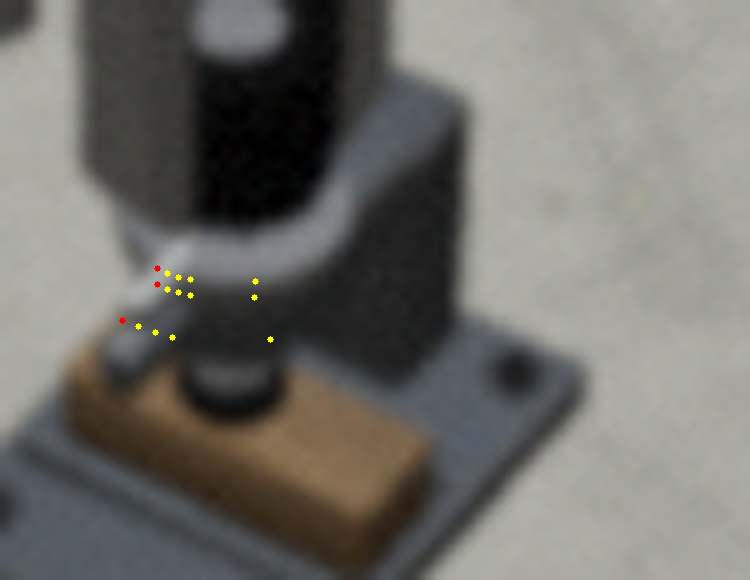

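View pics/c3a.png

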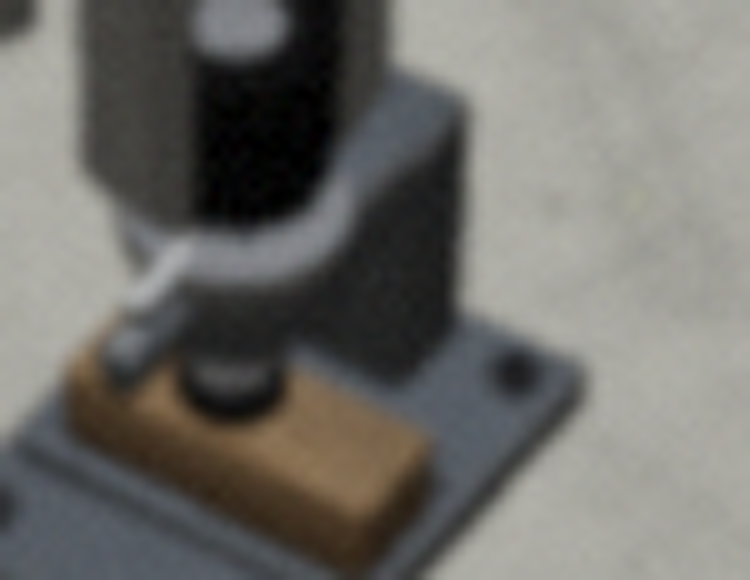

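The pointer lies over the frame's line, so the screw is at its end. The mark hasn't moved relative to the fingers, so the knob followed the full 1.05 rad and has slipped about 0.19. I'll add 0.2 rad for mid-window.

servo_tool(linear=[[0,0,0],[0,0,0],[0,0,0]], spin=[0.1,0.2,0.2])

```text
t: 5.95
eef_pos: [551.9, 352.8, 103.7]
orientation: [3.14, -0.002, 1.511]
ft_force: [2.4, 4.5, 1.5]
grip_width: 34.4
```

```bash
python3 m.py w8.png
```

```text
6.15 F [2.29 4.51 2.15] M [ 0.827 -0.274  0.006] [0.029 0.024 0.037] yaw 1.5124 P [551.9 352.9 103.7] 34.28422181458631 0.5399744297239962
```

servo_tool(linear=[[0,0,0],[0,0,0],[0,0,0],[0,0,0],[0,0,0]], spin=[0,0,0,0,0], jaw=7)

```text
t: 6.65
eef_pos: [551.2, 351.5, 102.6]
orientation: [-3.141, 0.001, 1.51]
ft_force: [1.0, 0.2, -0.4]
grip_width: 69.1
```

servo_tool(linear=[[0,0,-3],[0,0,-6],[0,0,-9],[0,0,-11.3],[0,0,-11.3]], spin=[0,0,0,0,0])

```text
t: 7.15
eef_pos: [553.1, 352.7, 221.1]
orientation: [3.134, -0.005, 1.51]
ft_force: [0.5, 0.1, 0.7]
grip_width: 70.3
```

servo_tool(linear=[[0,0,0],[0,0,0],[0,0,0]], spin=[0,0,0])

```text
t: 7.45
eef_pos: [550.6, 351.5, 213.4]
orientation: [-3.138, 0.002, 1.51]
ft_force: [-0.6, 0.6, 0.8]
grip_width: 70.1
```

```bash
python3 m.py w9.png; python3 - <<'E'
import cv2
a=cv2.imread('pics/w9.png')[140:300,240:410]
cv2.imwrite('pics/w9z.png',cv2.resize(a,None,fx=3.7,fy=3.7,interpolation=cv2.INTER_CUBIC))
E
```

```text
7.65 F [-0.41  0.1  -0.14] M [-0.055  0.063 -0.008] [0.029 0.034 0.037] yaw 1.5098 P [551.  351.7 214.3] 69.93924456435118 0.5423336427053527
```

View pics/w9z.png

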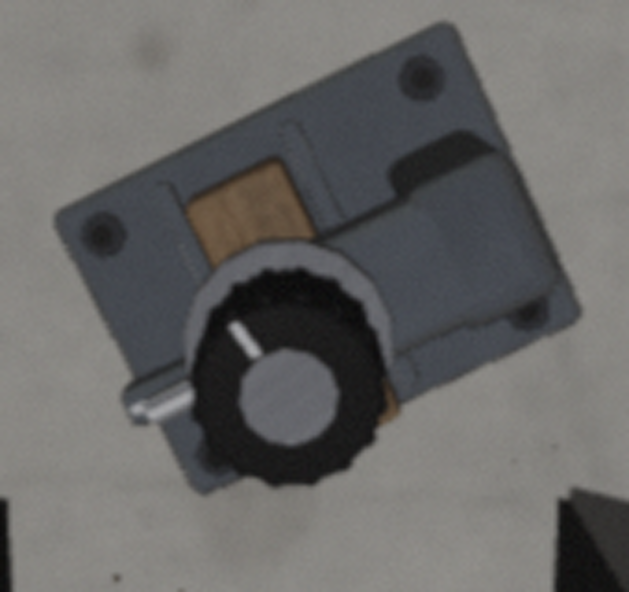

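View pics/w8.png

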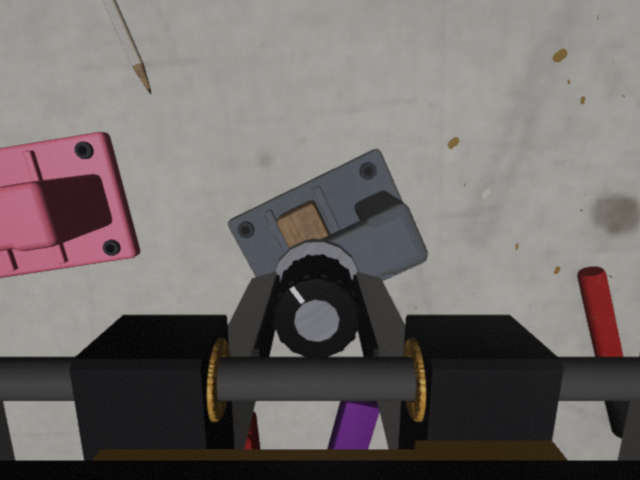

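The close-up shows the pointer at (130,410) lying along the frame's line, and the block still in place. By the turn count the slip is about 0.39 rad; by the mark-to-pointer change it is about 0.30 to 0.34. Both are inside the window. The gripper is clear, so I'm handing in.

```bash
python3 -c "
from h import *
print(finish_job())"
```

```text
the job is handed in; nothing more can be done
None
```

I tightened the grey clamp that holds the block, let go, raised the gripper clear and handed the job in at about 7.7 s. No verdict was reported.

I gripped the knob with 30 N and turned it 1.25 rad clockwise.

**Last checks:**
- **Screw:** the collar pointer lines up with the frame's white line to within about 2 degrees, so the screw is fully down.
- **Ratchet slip:** about 0.39 rad by the turn count, and 0.30 to 0.34 rad from the mark and pointer in the pictures. Both are inside 0.15 to 0.67.
- **Grip:** the knob's mark stayed fixed relative to the fingers in the pictures taken during the turn, so they did not slip on it.
- **Block:** it still lies under the pad, by eye in the last picture.
- **Empty clamp:** the arm stayed well away from it; I did not look at it again at the end.
- **Gripper:** it is about 110 mm above the grip height and the force reading is back to about zero.

**What disagreed:**
- **Torque:** the wrist torque about the knob's axis never showed the expected rise to 0.13 N m. Readings taken at rest stayed around zero within the noise, so the result rests on angles and pictures.
- **Knob position:** the cameras differed by about 5 mm on where the knob was, so I went mainly by the wrist view.

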